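# Roll the pencil tube onto the cork strip

### The job

The round wooden pencil tube lies loose on the desk. Roll it across the desk by pushing on its top with a fingertip until it comes to rest lying along the middle of the cork strip. Only roll it, never pinch or lift it, and leave everything else on the desk where it is.

Things in the scene. Friction and masses are not known exactly. Their poses are not given: they have to be found in the camera images.
- tube: Light-wood solid cylinder on its side, thin dark ring near each end: diameter 64 mm, length 130 mm, 175 to 350 g. Origin at its centre, 32 mm above the desk; x is the cylinder axis, level; y and z turn as it rolls (z up at start). About parallel to the strip, 125 to 190 mm to either side of it. Rolled without slip its top moves twice as far as its centre; from 0.1 m/s it coasts about 12 mm.
- strip: Fixed strip of cork let into the desk top, flush with it (it does not hinder rolling): 170 mm long along its x axis, 50 mm wide along its y axis, with a 4 mm dark wood edging all round. Origin at the centre of its upper face, at desk height. The tube has to end parallel to x with its centre over the strip's.
- bishop: Bystander: cream porcelain chess bishop, 34 mm wide, 77 mm tall, standing near the strip or the tube. Origin at the centre of its foot.
- ashtray: Bystander: clear glass ashtray, round, 110 mm wide, 30 mm tall. Origin at the centre of its underside.
- clip: Bystander: steel bulldog clip lying flat, 50 mm by 55 mm, 22 mm tall. Origin on the desk under its jaws.
- piecebox: Bystander: dark wooden piece box with sliding lid, 90 mm (x) by 170 mm (y), 63 mm tall. Origin at the centre of its underside.
- pawn: Bystander: small black plastic pawn, 20 mm wide, 32 mm tall. Origin at the centre of its foot.
- rook: Bystander: small black plastic rook, 24 mm wide, 37 mm tall. Origin at the centre of its foot.
- pegboard: Bystander: black plastic travel chess pegboard, 210 mm square, 46 mm tall with its pieces, well off to the robot's right. Origin at the centre of its underside.
Things that resemble listed ones, but are neither listed nor needed, are in the scene too. What is shaped like the tube but green is not meant.

How it is judged:
By the outcome, as a careful person would: the job done as asked, in the order asked, and still so for the second after the job is handed in, with the robot touching nothing.
It also fails if it takes over 67 s, if anything falls off the work surface, if the arm or the gripper's body presses on something with over 40 N, if the wrist force passes 120 N, or if a joint passes its speed limit or range.

### The arm

A 7-joint arm with a two-finger parallel gripper is mounted at the origin on the work surface. World frame = base frame: x ahead of the robot, y to its left, z up, the work surface at z = 0. Lengths are in m, angles in rad, forces in N, time in s.
With the tool pointing down it reaches from about 0.4 to 0.85 m from the base axis. Payload 10.4 kg.
Tool frame: the origin (TCP) lies between the finger pads; the fingertips stand ahead of it and the grasp point (between the pads) lies 5 mm behind it (manip.tip_extent is the z of the fingertips in the tool frame, in m); z points along the fingers, y is the line along which they close (so a half turn about z gives the same grasp; the last joint's range is limited). The gripper opens to 85 mm and grips with 20 to 120 N. Pads are 22 mm wide; open, the fingers measure 114 mm over their backs; the gripper's body (76 mm by 85 mm) begins 54 mm behind the grasp point. The pads swing forward as they close: fully open they stand 13 mm farther back than shut.
Start: joints at [1.12, 0.332, -0.065, 1.46, 0.022, 1.35, -0.088], TCP at [0.259, -0.569, 0.245] pointing down, gripper open.
Joint ranges: [-2.6, 2.6], [-0.5, 2.12], [-1.47, 1.34], [0.16, 2.42], [-1.27, 4.41], [0.06, 2.06], [-2.6, 2.6]. Speed limits (rad/s): [2.22, 2.22, 2.79, 2.79, 3.14, 3.14, 3.14].

### API

Orientations are given as a unit quaternion [x, y, z, w].
In Python, from workcell import status, viewer, manip gives the robot as it stands.
- The arm moves only by the tool play_rows, never from a script. Its argument "plan" is one flat list of numbers, 7 for each row, row after row: the turn, a rotation vector about the tool's x, y, z in degrees, then the shift along the tool's x, y, z in m, then the opening, from 0 (shut) to 1 (fully open). In form: [ax, ay, az, dx, dy, dz, grip, ax, ay, az, dx, dy, dz, grip, ...]. A call has 1 to 20 rows; each row is the pose to reach, as a shift and turn from the pose commanded when the call began, along the tool's axes at that moment; what a row does not reach only later rows make up. A row lasts 1/8 s, in which the tool goes at most 62.5 mm and 10.7 degrees, less where a joint would pass 70% of its speed; a pose out of reach is approached as far as the arm can. A call with a gripper value outside its range is refused whole. The fingers move at their own pace and stop on an object; "squeeze" is the grip in N (left out, the last holds). Time passes only in rows, so rows that repeat a pose let the fingers close. It gives the time, the measured TCP pose, the force, the opening and the grip force at its end, in the units of the state.
- status.get_obs(): the state, without advancing time (a new reading comes with each control period).
- viewer.camera(name): name is "scene" or "side" or "wrist"; returns the picture (400x640x3 uint8, red, green, blue); there is no depth.
- viewer.camera_model(name): a dict with "fx", "fy", "cx", "cy" (pixels), "R" (3x3) and "t" (3): a world point X has camera coordinates R X + t. Camera axes: x right, y down, z forward; pixel columns grow to the right and rows downward; lengths in m; the calibration is good to about 2 mm. A picture is of the moment at which its call begins: read the wrist's pose just before it. camera_model takes no time and is no camera call; for the wrist camera it gives the pose at the moment of the call.
- manip.hand_in(): hands the job in; it is judged then, once.
The state is a dict: "clock": time; "joint_pos": joint angles; "joint_velocities": joint speeds; "tau": joint torques, N m; "position": TCP position; "ee_rot": TCP orientation; "ft_force": force on the tool from outside, world axes, zero at the start; "torque": the same for the moment, N m; "grip_width": opening from 0.0 (shut) to 1.0 (fully open); "grasp_force": force on a finger pad.
Only numpy, scipy, OpenCV 4.12 (cv2) and the standard library are available. Lean on these libraries where they do the work, as an engineer would, in place of code of your own. Each camera call takes 0.05 s, during which the arm holds its last target. There are 200 camera calls.

## Working session

There is one attempt and no reset: what is moved stays moved. The work goes in short steps, Python scripts to look and compute and a tool call to move; the robot and the scene stay as the last step left them, time stands still between calls to the robot, and variables do not carry over. Pictures are saved under pics/ and viewed, at most 10 in all, crops included, and the job is handed in when it is done.

Besides the shell and the picture viewer there is one more tool, called as name(argument=value, ...) on one line, values as JSON. play_rows: Moves the arm, as the interface text tells. Its arguments: {"type":"object","properties":{"plan":{"type":"array","items":{"type":"number"}},"squeeze":{"type":"number"}},"required":["plan"]}

```bash
mkdir -p pics; python3 - <<'E'
from workcell import status, viewer, manip
import cv2,numpy as np
o=status.get_obs();print(o['clock'],o['position'],o['ee_rot'],manip.tip_extent)
for n in ['scene','side']:
    im=viewer.camera(n); cv2.imwrite(f'pics/{n}0.png',im[:,:,::-1])
    m=viewer.camera_model(n);print(n,m)
E
```

```text
0.0 [ 0.25913106 -0.56834762  0.24450215] [ 9.77213071e-01  2.12259475e-01 -1.69187484e-04 -7.07217509e-04] 0.014
scene {'fx': 473.6845642958032, 'fy': 473.6845642958032, 'cx': 318.66445288810814, 'cy': 188.36826578926772, 'R': array([[-0.87577815,  0.48270977, -0.00197682],
       [ 0.32163039,  0.58046903, -0.74807058],
       [-0.3599535 , -0.65577968, -0.66361623]]), 't': array([ 0.57326555, -0.05569178,  1.558841  ])}
side {'fx': 386.0825092782281, 'fy': 386.0825092782281, 'cx': 322.5252999145561, 'cy': 211.50689604059218, 'R': array([[-0.8011993 , -0.5983745 , -0.00525687],
       [-0.45407407,  0.61366158, -0.64593823],
       [ 0.38973891, -0.51513825, -0.76337158]]), 't': array([0.34535772, 0.37865923, 0.72851472])}
```

View pics/scene0.png

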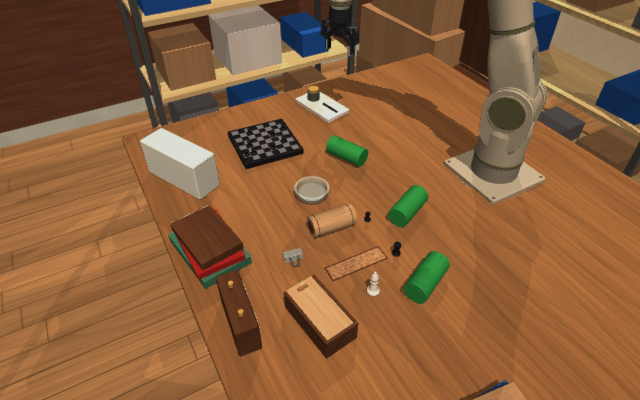

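View pics/side0.png

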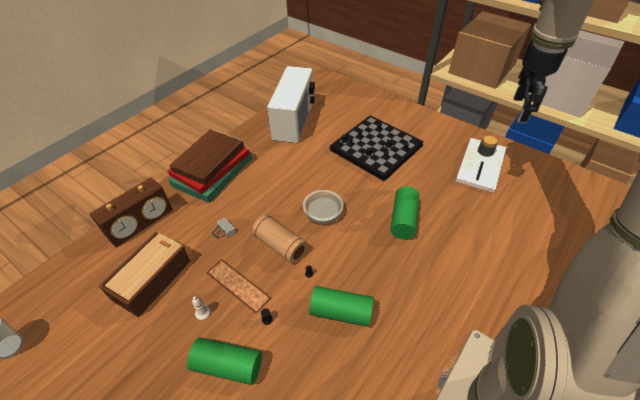

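Both views show the tube (scene ≈ (332,221), side ≈ (279,238)) and the cork strip (scene ≈ (357,263), side ≈ (239,286)). The pawn and rook are near their right ends, the clip near the left and the bishop just past the strip. I'll zoom in for accurate corners.

```bash
python3 - <<'E'
import cv2,numpy as np
a=cv2.imread('pics/scene0.png')[190:310,270:430]; b=cv2.imread('pics/side0.png')[190:330,190:340]
a=cv2.resize(a,None,fx=5,fy=5,interpolation=cv2.INTER_CUBIC)
cv2.imwrite('pics/a.png',a)
cv2.imwrite('pics/b.png',cv2.resize(b,None,fx=4.2,fy=4.2,interpolation=cv2.INTER_CUBIC)[:588])
E
```

```text
(no output)
```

View pics/a.png

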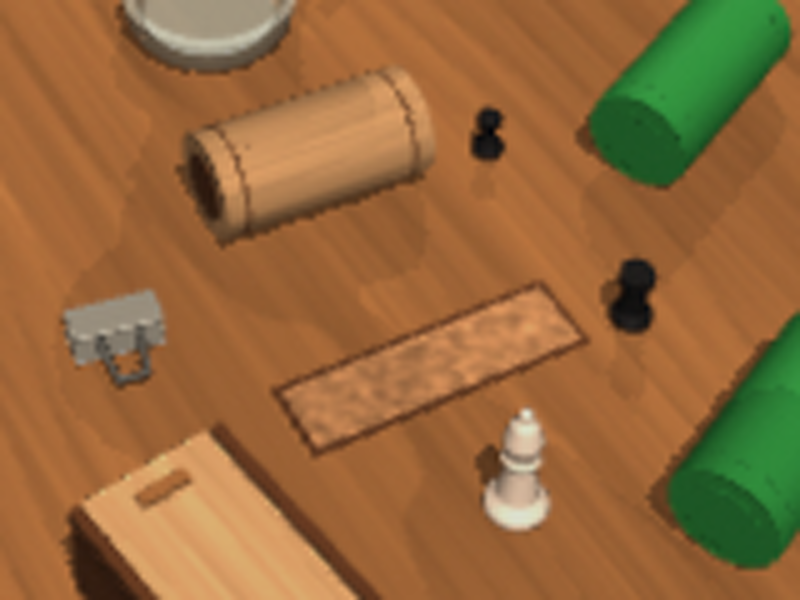

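View pics/b.png

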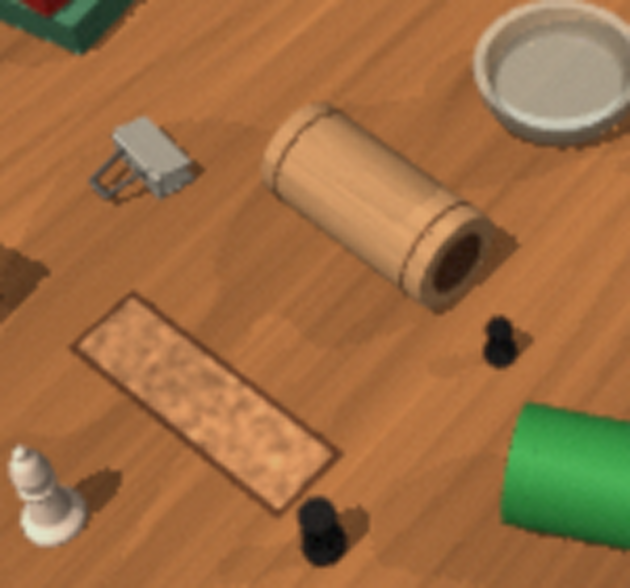

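Crops: in a.png the strip corners are at (277,391), (542,284), (587,340) and (317,453), with the left tube-end hole at (207,186). In b.png the corners are at (73,347), (133,294), (340,454) and (280,515), with the right tube-end hole at (458,263).

```bash
cat > h.py <<'E'
from workcell import status, viewer, manip
import numpy as np
def ray(n,uv):
    m=viewer.camera_model(n); R,t=m['R'],m['t']
    d=np.array([(uv[0]-m['cx'])/m['fx'],(uv[1]-m['cy'])/m['fy'],1])
    return -R.T@t, R.T@d
def pt(n,uv,z):
    c,d=ray(n,uv); return (c+d*(z-c[2])/d[2])[:2]
pa=lambda u,v:((u+.5)/5-.5+270,(v+.5)/5-.5+190)
pb=lambda u,v:((u+.5)/4.2-.5+190,(v+.5)/4.2-.5+190)
def axis(n,l1,l2,z=.032):
    "axis line at height z from two silhouette lines: bisecting plane"
    N=[]
    for l in (l1,l2):
        c,a=ray(n,l[0]); _,b=ray(n,l[1]); k=np.cross(a,b); N.append(k/np.linalg.norm(k))
    k=N[0]+N[1]  # both same orientation
    d=np.cross(k,[0,0,1]); d/=np.linalg.norm(d)
    h=k[:2]; p=h*(k@c-k[2]*z)/(h@h)
    return h/np.linalg.norm(h),p,d
E
python3 - <<'E'
from h import *
np.set_printoptions(precision=4,suppress=True)
A=[pt('scene',pa(*p),0) for p in [(277,391),(542,284),(587,340),(317,453)]]
B=[pt('side',pb(*p),0) for p in [(133,294),(340,454),(280,515),(73,347)]]
for X in (A,B):
    X=np.array(X);print(X,X.mean(0)); l=X[1]+X[2]-X[0]-X[3];print(np.degrees(np.arctan2(l[1],l[0])),np.linalg.norm(l)/2)
L=pt('scene',pa(207,186),.032);R=pt('side',pb(458,263),.032)
d=R-L;print('tube',L,R,(L+R)/2,np.linalg.norm(d),np.degrees(np.arctan2(d[1],d[0])))
for r in (axis('scene',[pa(205,130),pa(390,68)],[pa(225,242),pa(425,170)]),axis('side',[pb(330,104),pb(480,210)],[pb(268,178),pb(410,298)])):
    h,p,dd=r; print('axis',np.degrees(np.arctan2(dd[1],dd[0])),'offset of L,R from line',(L-p)@h,(R-p)@h,h)
for nm,n,p in [('pawn','scene',pa(487,152)),('rook','scene',pa(632,325)),('bishop','scene',pa(517,508)),('clip','scene',pa(115,350)),('pawn','side',pb(501,358)),('rook','side',pb(326,550)),('bishop','side',pb(55,525))]: print(nm,pt(n,p,0))
E
```

```text
[[0.6809 0.0826]
 [0.515  0.0882]
 [0.5164 0.1335]
 [0.6827 0.1281]] [0.5988 0.1081]
178.10474562373628 0.16616529962157636
[[0.6822 0.0812]
 [0.5153 0.0862]
 [0.517  0.132 ]
 [0.6834 0.1269]] [0.5995 0.1066]
178.25145593975532 0.16672008973914826
tube [ 0.6565 -0.0409] [ 0.5275 -0.0337] [ 0.592  -0.0373] 0.12919287308161517 176.78268424173302
axis -3.2164902900852312 offset of L,R from line -0.0018059013751402925 -0.00180404007563547 [0.0561 0.9984]
axis -5.218129060642028 offset of L,R from line 0.00411570028538745 -0.0003948987126591308 [0.0909 0.9959]
pawn [ 0.4853 -0.0128]
rook [0.4888 0.1366]
bishop [0.6112 0.2072]
clip [0.7437 0.0157]
pawn [ 0.4819 -0.0136]
rook [0.4842 0.1321]
bishop [0.6089 0.2074]
```

```bash
cat >> h.py <<'E'
from scipy.spatial.transform import Rotation as Ro
TH=87.6  # wanted world heading of tool x
def rel(p,head=TH,up=None):
    "tool-frame shift and turn to reach TCP p, tool down, x at heading"
    o=status.get_obs(); R=Ro.from_quat(o['ee_rot']); c,s=np.cos(np.radians(head)),np.sin(np.radians(head))
    G=Ro.from_matrix(np.array([[c,s,0],[s,-c,0],[0,0,-1]]).T)
    return np.round((R.inv()*G).as_rotvec(degrees=True),2),np.round(R.inv().apply(np.array(p)-o['position']),4)
E
python3 -c "
from h import *
print(rel([.591,-.052,.13]))"
```

```text
(array([-7.000e-02, -4.000e-02, -6.308e+01]), array([ 0.5162, -0.332 ,  0.115 ]))
```

play_rows(plan=[0,0,-63,0.516,-0.332,0.06,0,0,0,-63,0.516,-0.332,0.06,0,0,0,-63,0.516,-0.332,0.06,0,0,0,-63,0.516,-0.332,0.06,0,0,0,-63,0.516,-0.332,0.06,0,0,0,-63,0.516,-0.332,0.06,0,0,0,-63,0.516,-0.332,0.06,0,0,0,-63,0.516,-0.332,0.06,0,0,0,-63,0.516,-0.332,0.115,0,0,0,-63,0.516,-0.332,0.115,0,0,0,-63,0.516,-0.332,0.115,0,0,0,-63,0.516,-0.332,0.115,0,0,0,-63,0.516,-0.332,0.115,0,0,0,-63,0.516,-0.332,0.115,0,0,0,-63,0.516,-0.332,0.115,0,0,0,-63,0.516,-0.332,0.115,0], squeeze=20)

```text
clock: 2.1
position: [0.5911, -0.0529, 0.1306]
ee_rot: [0.722, 0.691, 0.0, 0.0]
ft_force: [0.1, -1.2, -0.4]
grip_width: -0.002
grasp_force: 0.0
```

```bash
python3 - <<'E'
from h import *
import cv2
np.set_printoptions(precision=4,suppress=True)
o=status.get_obs();print(o['clock'],o['position'],o['grip_width'],o['ft_force'],manip.tip_extent)
print(rel([.591,-.052,.08]))
ims=[viewer.camera('side'),viewer.camera('wrist')]
cv2.imwrite('pics/c.png',np.vstack([cv2.resize(ims[0][170:320,190:390],(600,450)),cv2.resize(ims[1],(600,375))[:375]])[:,:,::-1][:825:1])
im=np.hstack([cv2.resize(ims[0][170:320,190:350],(400,375)),cv2.resize(ims[1],(400,250+125))]); cv2.imwrite('pics/c.png',im[:,:,::-1])
E
```

```text
2.1 [ 0.5911 -0.0529  0.1306] -0.0016430222881110615 [ 0.1137 -1.1979 -0.4353] 0.014
(array([ 0.03,  0.02, -0.12]), array([ 0.0009, -0.0001,  0.0506]))
```

View pics/c.png

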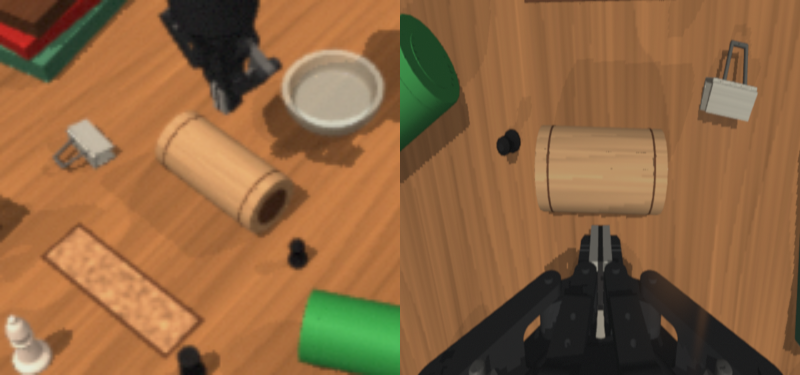

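The side and wrist views show the closed fingertips just behind the tube, centred on its length (wrist half: tube ≈ (601,170), fingers at column 600). The tube's axis is nearly parallel to the tool's y. I'll descend behind the top and start the first stroke.

play_rows(plan=[0,0,0,-0.01,0,0.03,0,0,0,0,-0.01,0,0.053,0,0,0,0,-0.01,0,0.053,0,0,0,0,0.0,0,0.053,0,0,0,0,0.015,0,0.053,0])

```text
clock: 2.82
position: [0.5925, -0.0366, 0.0785]
ee_rot: [0.722, 0.691, 0.001, 0.001]
ft_force: [-0.2, 0.5, -0.1]
grip_width: -0.001
grasp_force: 0.0
```

play_rows(plan=[0,0,0,-0.01,0,-0.01,0,0,0,0,-0.03,0,-0.005,0,0,0,0,-0.03,0,0.003,0,0,0,0,-0.03,0,0.003,0,0,0,0,-0.015,0,0.003,0,0,0,0,0.0,0,0.003,0])

```text
clock: 3.58
position: [0.5926, -0.0367, 0.0769]
ee_rot: [0.722, 0.692, 0.0, 0.001]
ft_force: [-11.3, -2.8, 30.7]
grip_width: -0.001
grasp_force: 15.5
```

```bash
cat >> h.py <<'E'
import cv2
def tube():
    im=viewer.camera('wrist'); return im
E
python3 - <<'E'
from h import *
a=viewer.camera('wrist');b=viewer.camera('side')
im=np.hstack([cv2.resize(b[170:320,190:350],(400,375)),cv2.resize(a,(400,250+125))]); cv2.imwrite('pics/d.png',im[:,:,::-1])
o=status.get_obs();print(o['position'],o['ft_force'],o['clock'])
E
```

```text
[ 0.59268747 -0.03383616  0.07733288] [-9.15668704 -0.75615452 23.887098  ] 3.675
```

View pics/d.png

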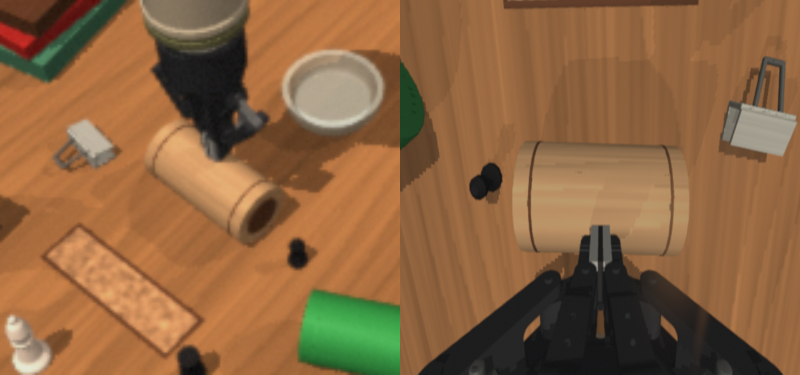

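The views show the fingertip resting on the tube's top with about 25 N of press, and the tube shifted a few mm forward and still straight. I'll continue the stroke more lightly and lift off while moving.

play_rows(plan=[0,0,0,0.014,0,-0.001,0,0,0,0,0.03,0,-0.001,0,0,0,0,0.045,0,-0.004,0,0,0,0,0.05,0,-0.02,0,0,0,0,0.03,0,-0.03,0,0,0,0,0.0,0,-0.03,0,0,0,0,-0.02,0,-0.03,0,0,0,0,-0.02,0,-0.03,0])

```text
clock: 4.68
position: [0.5908, -0.0593, 0.1044]
ee_rot: [0.723, 0.69, -0.0, 0.0]
ft_force: [-0.5, -0.6, -0.4]
grip_width: -0.004
grasp_force: 0.0
```

```bash
cat >> h.py <<'E'
S=np.array([.599,.1073])
def edges(save=None):
    "tube pose from the wrist view: front/back edges and end edges of the wood mask"
    o=status.get_obs(); a=viewer.camera('wrist'); 
    if save: cv2.imwrite(save,a[:,:,::-1])
    return o,a
E
python3 - <<'E'
from h import *
o,a=edges('pics/w.png');print(o['clock'],o['position'])
hsv=cv2.cvtColor(a,cv2.COLOR_RGB2HSV)
for v in range(20,300,8): print(v,hsv[v,290].tolist(),hsv[v,350].tolist())
E
```

```text
4.675 [ 0.5907512  -0.05930396  0.10442679]
20 [13, 147, 135] [14, 145, 141]
28 [13, 145, 135] [14, 146, 141]
36 [15, 118, 160] [15, 117, 153]
44 [15, 118, 173] [15, 115, 153]
52 [15, 117, 185] [15, 118, 167]
60 [16, 117, 188] [15, 117, 172]
68 [17, 113, 188] [15, 117, 176]
76 [18, 107, 190] [18, 108, 189]
84 [18, 108, 189] [19, 107, 189]
92 [15, 117, 188] [16, 113, 189]
100 [15, 117, 186] [15, 118, 186]
108 [15, 117, 183] [15, 117, 188]
116 [15, 117, 170] [15, 116, 173]
124 [15, 116, 158] [15, 115, 162]
132 [15, 115, 142] [15, 116, 149]
140 [14, 114, 125] [15, 113, 124]
148 [15, 112, 89] [15, 110, 97]
156 [14, 141, 103] [14, 145, 104]
164 [13, 144, 103] [14, 142, 106]
172 [14, 146, 154] [14, 146, 159]
180 [13, 147, 153] [13, 146, 161]
188 [13, 146, 154] [13, 146, 162]
196 [13, 145, 153] [14, 145, 162]
204 [13, 145, 153] [13, 147, 163]
212 [13, 145, 153] [14, 145, 163]
220 [13, 146, 152] [13, 146, 164]
228 [13, 146, 152] [14, 147, 156]
236 [13, 146, 154] [13, 146, 157]
244 [13, 145, 153] [13, 144, 150]
252 [13, 145, 151] [13, 143, 144]
260 [90, 18, 28] [120, 8, 32]
268 [120, 8, 34] [0, 0, 34]
276 [120, 9, 27] [0, 0, 29]
284 [120, 9, 29] [60, 8, 31]
292 [90, 9, 29] [0, 0, 29]
```

View pics/w.png

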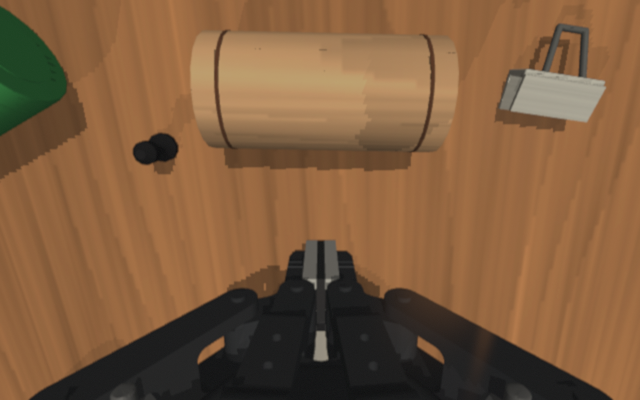

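The wrist picture shows the tube spanning columns 192–458 and rows 30–152, still parallel to the tool's y. The wood separates from the desk by saturation, so I can automate the pose.

```bash
cat >> h.py <<'E'
def tubepose(save=None):
    o,a=edges(save); h,s,v=cv2.split(cv2.cvtColor(a,cv2.COLOR_RGB2HSV))
    m=((s<130)&(s>85)&(v>70)&(h>11)&(h<24)).astype(np.uint8)
    m=cv2.morphologyEx(cv2.morphologyEx(m,cv2.MORPH_CLOSE,np.ones((9,9))),cv2.MORPH_OPEN,np.ones((9,9)))
    n,lab,st,ce=cv2.connectedComponentsWithStats(m); k=1+np.argmax(st[1:,4]); m=lab==k
    x,y,w,H=st[k,:4]; print('box',st[k,:4],end=' ')
    # away from the ends; skip columns hidden by the fingers
    cols=np.array([c for c in range(x+w//6,x+w-w//6,2) if not 280<c<360]); T,B=[],[]
    for c in cols:
        r=np.where(m[:,c])[0]; T.append(r[0]-.5); B.append(r[-1]+.5)
    f=lambda e:(lambda q:[(x,np.polyval(q,x)),(x+w,np.polyval(q,x+w))])(np.polyfit(cols,e,1))
    hh,p,d=axis('wrist',f(T),f(B)); d=d[:2]*np.sign(d[0])
    mid=int((np.mean(T)+np.mean(B))/2); r=np.where(m[mid])[0]
    E=(pt('wrist',(r[0]-.5,mid),.055)+pt('wrist',(r[-1]+.5,mid),.055))/2
    c=p+d*((E-p)@d); ang=np.degrees(np.arctan2(d[1],d[0]))
    print('t %.2f tcp %s tube %s ang %.2f (strip -1.8) to go %s'%(o['clock'],np.round(o['position'],4),np.round(c,4),ang,np.round(S-c,4)))
    return c,ang
E
python3 - <<'E'
from h import *
c,a=tubepose()
E
```

```text
box [191  34 268 121] t 4.72 tcp [ 0.5908 -0.0575  0.1044] tube [0.5949 0.0169] ang -3.65 (strip -1.8) to go [0.0041 0.0904]
```

play_rows(plan=[0,0,0,0.046,0.019,0,0,0,0,0,0.046,0.019,0.02,0,0,0,0,0.046,0.019,0.029,0,0,0,0,0.046,0.019,0.029,0,0,0,0,0.06,0.019,0.029,0,0,0,-1,0.075,0.019,0.029,0,0,0,-2,0.09,0.019,0.029,0,0,0,-4,0.105,0.019,0.029,0,0,0,-5,0.12,0.019,0.028,0,0,0,-5,0.13,0.019,0.015,0,0,0,0,0.11,0.0,0,0,0,0,0,0.07,0,0,0,0,0,0,0.04,0,0,0,0,0,0,0.04,0,0,0,0,0,0,0.04,0,0,0])

```text
clock: 6.65
position: [0.5927, -0.0166, 0.1049]
ee_rot: [0.722, 0.692, 0.0, 0.0]
ft_force: [-0.2, 0.7, -0.5]
grip_width: 0.0
grasp_force: 0.0
```

```bash
python3 - <<'E'
from h import *
tubepose('pics/w2.png');tubepose()
E
```

```text
box [191   0 272 138] t 6.65 tcp [ 0.5927 -0.0166  0.1049] tube [0.5983 0.071 ] ang -3.03 (strip -1.8) to go [0.0007 0.0363]
box [191   0 272 139] t 6.70 tcp [ 0.5927 -0.0161  0.1048] tube [0.5985 0.0708] ang -3.04 (strip -1.8) to go [0.0005 0.0365]
```

View pics/w2.png

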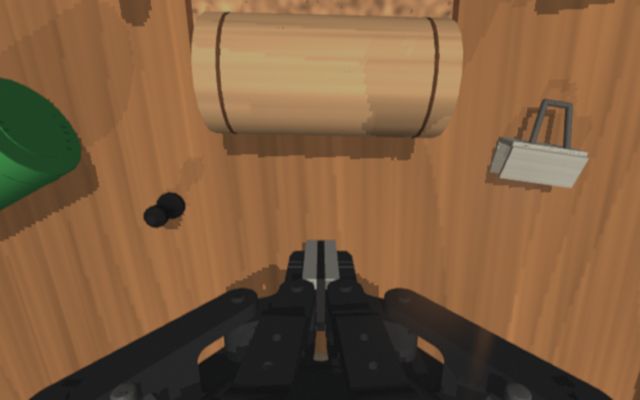

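The wrist view shows the tube next to the strip (tube rows 13–137, cork visible above it). The cork contaminated the top edge of the mask, so I'll use the rear edge with the known radius and measure the strip from here too.

```bash
cat >> h.py <<'E'
def rear(a,z=.032,r=.032,xr=(225,425)):
    "axis from the rear silhouette edge alone (tangent plane offset by r)"
    h,s,v=cv2.split(cv2.cvtColor(a,cv2.COLOR_RGB2HSV))
    m=((s<130)&(s>85)&(v>70)&(h>11)&(h<24)).astype(np.uint8)
    m=cv2.morphologyEx(m,cv2.MORPH_OPEN,np.ones((7,7)))
    cols=np.array([c for c in range(*xr,2) if not 280<c<360]); B=[np.where(m[:250,c])[0][-1]+.5 for c in cols]
    q=np.polyfit(cols,B,1); c,e=ray('wrist',(200,np.polyval(q,200))); _,g=ray('wrist',(450,np.polyval(q,450)))
    N=np.cross(e,g); N/=np.linalg.norm(N); N*=np.sign(N[1])
    k=N@c+r-N[2]*z; p=N[:2]*k/(N[:2]@N[:2]); d=np.array([N[1],-N[0]]); d/=np.linalg.norm(d)
    mid=int(np.mean(B))-60; r_=np.where(m[mid])[0]; r_=r_[(r_>100)&(r_<560)]
    E=(pt('wrist',(r_[0]-.5,mid),.055)+pt('wrist',(r_[-1]+.5,mid),.055))/2
    cc=p+d*((E-p)@d); print('tube',np.round(cc,4),'ang %.2f'%np.degrees(np.arctan2(d[1],d[0])),'go',np.round(S-cc,4))
E
python3 - <<'E'
from h import *
o,a=edges(); rear(a)
hh,p,d=axis('wrist',[(220,12),(430,17)],[(220,133),(430,137)]); print('manual',p+d[:2]*.598/d[0],np.degrees(np.arctan(d[1]/d[0])))
s,c=viewer.camera('scene'),viewer.camera('side')
im=np.hstack([cv2.resize(s[210:290,310:400],(400,356)),cv2.resize(c[235:325,190:290],(400,360))[:356]]);cv2.imwrite('pics/e.png',im[:,:,::-1])
E
```

```text
tube [0.5983 0.0676] ang -3.56 go [0.0007 0.0397]
manual [0.60437956 0.06726472] -3.5115514236093723
```

Rear-edge and two-edge estimates agree: the tube is at about (0.598, 0.067), with about 40 mm to go. Next comes a shorter, slower stroke.

play_rows(plan=[0,0,0,0.056,0.003,0,0,0,0,0,0.056,0.003,0.02,0,0,0,0,0.056,0.003,0.029,0,0,0,0,0.056,0.003,0.029,0,0,0,0,0.066,0.003,0.029,0,0,0,-1,0.076,0.003,0.029,0,0,0,-2,0.086,0.003,0.029,0,0,0,-3,0.096,0.003,0.028,0,0,0,-3,0.1,0.003,0.015,0,0,0,0,0.09,0.003,0,0,0,0,0,0.05,0.003,0,0,0,0,0,0.02,0.003,0,0,0,0,0,0.02,0.003,0,0,0,0,0,0.02,0.003,0,0])

```text
clock: 8.65
position: [0.5966, 0.0022, 0.105]
ee_rot: [0.723, 0.691, 0.0, 0.0]
ft_force: [-0.1, 0.6, 0.3]
grip_width: 0.003
grasp_force: 0.0
```

```bash
python3 - <<'E'
from h import *
o,a=edges('pics/w3.png');print(o['clock'],o['position']); rear(a);o,a=edges();rear(a)
E
```

```text
8.65 [0.59659993 0.00223285 0.10503858]
tube [0.5998 0.0942] ang -3.35 go [-0.0008  0.0131]
tube [0.5996 0.0938] ang -3.34 go [-0.0006  0.0135]
```

View pics/w3.png

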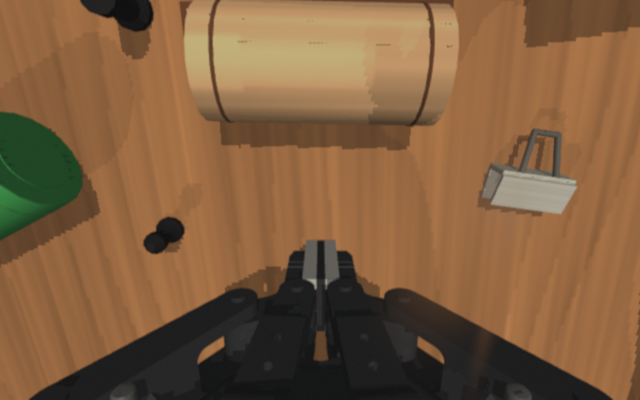

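The wrist view shows the tube at rows 0–124 with the strip hidden beneath and beyond it, about 13 mm to go. One more short stroke.

play_rows(plan=[0,0,0,0.063,0.001,0,0,0,0,0,0.063,0.001,0.02,0,0,0,0,0.063,0.001,0.029,0,0,0,0,0.063,0.001,0.029,0,0,0,0,0.07,0.001,0.029,0,0,0,-2,0.077,0.001,0.029,0,0,0,-4,0.083,0.001,0.029,0,0,0,-4,0.083,0.001,0.015,0,0,0,0,0.07,0.001,0,0,0,0,0,0.02,0.0,0,0,0,0,0,-0.02,0,0,0,0,0,0,-0.02,0,0,0,0,0,0,-0.02,0,0,0,0,0,0,-0.02,0,0,0])

```text
clock: 10.5
position: [0.5957, -0.0166, 0.1047]
ee_rot: [0.722, 0.692, 0.0, 0.0]
ft_force: [0.0, -0.8, -0.5]
grip_width: 0.004
grasp_force: 0.0
```

```bash
python3 - <<'E'
from h import *
o,a=edges();print(o['clock'],o['position'],o['ft_force']); rear(a);o,a=edges();rear(a)
E
```

```text
10.5 [ 0.5956744  -0.01656385  0.10471869] [ 0.01523698 -0.76232249 -0.45016174]
tube [0.6004 0.1048] ang -2.35 go [-0.0014  0.0025]
tube [0.6004 0.1047] ang -2.38 go [-0.0014  0.0026]
```

Now about 2.5 mm short and nearly parallel. I'll raise the arm to check the tube directly against the strip's visible ends.

play_rows(plan=[0,0,0,0.02,0,-0.06,0,0,0,0,0.03,0,-0.12,0,0,0,0,0.03,0,-0.15,0,0,0,0,0.03,0,-0.15,0,0,0,0,0.03,0,-0.15,0,0,0,0,0.03,0,-0.15,0])

```text
clock: 11.35
position: [0.5963, 0.0123, 0.2529]
ee_rot: [0.722, 0.692, -0.001, -0.001]
ft_force: [-0.1, 0.7, 0.0]
grip_width: -0.0
grasp_force: 0.0
```

```bash
python3 - <<'E'
from h import *
import pickle
o,a=edges('pics/w4.png');print(o['clock'],o['position']); pickle.dump((a,viewer.camera_model('wrist')),open('w4.pkl','wb'))
b=viewer.camera('scene');c=viewer.camera('side')
d=cv2.resize(a[60:260,160:480],(800,500),interpolation=cv2.INTER_CUBIC)
cv2.imwrite('pics/f.png',d[:,:,::-1])
for z in(.032,): 
  for q in [S]: 
    m=viewer.camera_model('wrist');x=m['R']@np.array([*q,0])+m['t'];print('strip centre px',x[:2]/x[2]*m['fx']+[m['cx'],m['cy']])
E
```

```text
11.35 [0.59634297 0.01226336 0.25289612]
strip centre px [320.35679513  75.44741475]
```

```bash
python3 - <<'E'
import cv2
a=cv2.imread('pics/w4.png'); cv2.imwrite('pics/g.png',cv2.resize(a[0:160,200:440],(792,528),interpolation=cv2.INTER_CUBIC))
E
```

```text
(no output)
```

View pics/g.png

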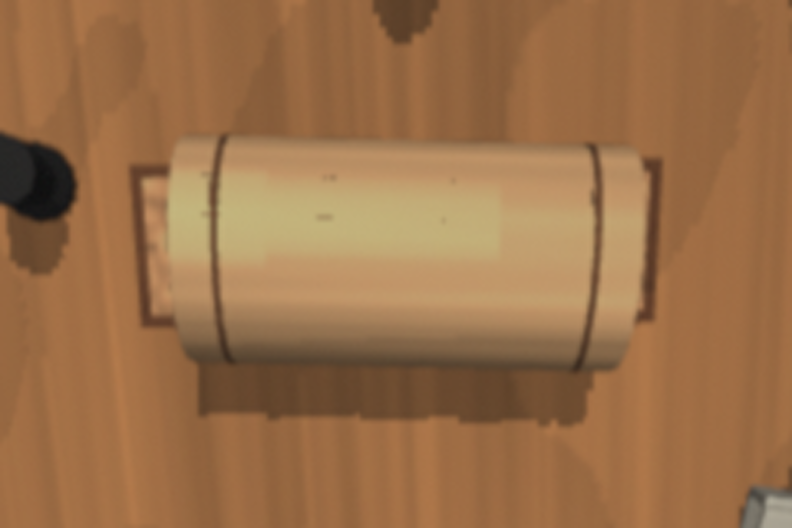

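The strip's outer corners are at (132,165), (143,326), (661,157) and (655,321). The tube's edges run (230,135)–(585,145) and (235,362)–(575,370), with its ends at columns 167 and 642. I'll compare them in the same frame.

```bash
python3 - <<'E'
from h import *
import pickle
M=pickle.load(open('w4.pkl','rb'))[1]
viewer.camera_model=lambda n:M
p=lambda u,v:((u+.5)/3.3-.5+200,(v+.5)/3.3-.5)
C=np.array([pt('w',p(*q),0) for q in [(132,165),(143,326),(661,157),(655,321)]])
l=C[2]+C[3]-C[0]-C[1]; s=C.mean(0);print(s,'len',np.linalg.norm(l)/2,np.degrees(np.arctan(l[1]/l[0])),C)
h,q,d=axis('w',[p(230,135),p(585,145)],[p(235,362),p(575,370)]); d=d[:2]*np.sign(d[0])
E=(pt('w',p(167,230),.055)+pt('w',p(642,230),.055))/2
c=q+d*((E-q)@d);print('tube',c,np.degrees(np.arctan2(d[1],d[0])),'go',s-c, 'S err',s-S)
print(status.get_obs()['position'])
E
```

```text
[0.59839579 0.10919584] len 0.1693082956601955 -1.7938855697044571 [[0.51472792 0.13651297]
 [0.51283835 0.08717876]
 [0.68335796 0.13158338]
 [0.68265894 0.08150826]]
tube [0.60017523 0.10365776] -3.8525717177400125 go [-0.00177944  0.00553809] S err [-0.00060421  0.00189584]
[0.59662097 0.0122513  0.25349581]
```

About 5 mm remains in a common frame, and the yaw error is around 2°. A final small nudge, slightly toward the +x end to help the yaw.

play_rows(plan=[0,0,0,0.03,0.025,0.05,0,0,0,0,0.06,0.025,0.1,0,0,0,0,0.065,0.025,0.15,0,0,0,0,0.065,0.025,0.17,0,0,0,0,0.065,0.025,0.179,0,0,0,0,0.065,0.025,0.179,0,0,0,-2,0.07,0.025,0.179,0,0,0,-5,0.075,0.025,0.179,0,0,0,-5,0.075,0.025,0.165,0,0,0,0,0.06,0.025,0.13,0,0,0,0,0.03,0,0.07,0,0,0,0,0,0,0.02,0,0,0,0,0,0,0,0,0,0,0,0,0,0,0,0,0,0,0,0,0,0,0,0,0,0,0,0,0])

```text
clock: 13.5
position: [0.5964, 0.0126, 0.2534]
ee_rot: [0.722, 0.692, -0.001, -0.001]
ft_force: [0.6, 0.4, 0.2]
grip_width: -0.003
grasp_force: 0.0
```

```bash
cat > m.py <<'E'
from h import *
def run():
    o,a=edges(); h,s,v=cv2.split(cv2.cvtColor(a,cv2.COLOR_RGB2HSV))
    print(o['clock'],o['position'])
    # tube: brightness/saturation mask, edges over the columns between the rings
    m=((s<130)&(s>85)&(v>70)&(h>11)&(h<24)).astype(np.uint8)
    m=cv2.morphologyEx(cv2.morphologyEx(m,cv2.MORPH_CLOSE,np.ones((5,5))),cv2.MORPH_OPEN,np.ones((5,5)))
    cols=np.arange(276,372,2);T=[];B=[]
    for c in cols:
        r=np.where(m[:160,c])[0];T.append(r[0]-.5);B.append(r[-1]+.5)
    f=lambda e:(lambda q:[(260,np.polyval(q,260)),(380,np.polyval(q,380))])(np.polyfit(cols,e,1))
    print(f(T),f(B))
    hh,q,d=axis('wrist',f(T),f(B));d=d[:2]*np.sign(d[0]); p=q+d*((.599-q[0])/d[0])
    print('tube y at x=.599',p,np.degrees(np.arctan2(d[1],d[0])),'strip y .1092')
E
python3 -c "
from m import *
run();run()"
```

```text
13.5 [0.59641229 0.01264319 0.25337431]
[(260, np.float64(36.16109422492402)), (380, np.float64(39.5447242726878))] [(260, np.float64(105.87234042553193)), (380, np.float64(108.97264437689972))]
tube y at x=.599 [0.599      0.10747041] -3.882772600284415 strip y .1092
13.55 [0.59647433 0.01260008 0.25341807]
[(260, np.float64(36.3088905775076)), (380, np.float64(39.2919561441598))] [(260, np.float64(105.73771529888553)), (380, np.float64(108.93571790418297))]
tube y at x=.599 [0.599      0.10750924] -3.8217563261635434 strip y .1092
```

```bash
python3 -c "
from workcell import manip
print(manip.hand_in())"
```

```text
the job is handed in; nothing more can be done
None
```

I rolled the tube onto the cork strip and handed the job in at about 13.6 s: by my last camera measurement its centre is about 2 mm from the strip's and it lies about 2° off parallel, and I left that angle uncorrected.

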